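# Close up the antipasti pots

### The arm

A 6-joint arm with a two-finger parallel gripper is mounted at the origin on the work surface. World frame = base frame: x ahead of the robot, y to its left, z up, the work surface at z = 0. Lengths are in m, angles in rad, forces in N, time in s.
With the tool pointing down it reaches from about 0.375 to 0.9 m from the base axis. Payload 3.1 kg.
Tool frame: the origin (TCP) lies between the finger pads; the fingertips stand 17 mm ahead of it and the grasp point (between the pads) lies 2 mm behind it; z points along the fingers, y is the line along which they close (so a half turn about z gives the same grasp; the last joint's range is limited). The gripper opens to 85 mm and grips with 20 to 120 N. Pads are 22 mm wide; open, the fingers measure 114 mm over their backs; the gripper's body (76 mm by 85 mm) begins 54 mm behind the grasp point. The pads swing forward as they close: fully open they stand 13 mm farther back than shut.
Start: joints at [1, 0.527, 1.433, -0, 1.181, -0.178], TCP at [0.239, 0.578, 0.248] pointing down, gripper open.
Joint ranges: [-3.08, 3.08], [-0.75, 2.2], [0.22, 2.44], [-1.43, 4.57], [0, 2.65], [-2.85, 2.85]. Speed limits (rad/s): [2.79, 2.79, 3.14, 3.14, 3.14, 3.14].

### API

Orientations are given as a unit quaternion [x, y, z, w].
In Python, from station import sense, vision, order gives the robot as it stands.
- The arm moves only by the shell command python3 -m crank 'ROWS' [OPENING] [FORCE]. ROWS is JSON, a list of rows, each an object with "dp": the shift along the world's x, y, z in units of 30 mm (1.0 is 30 mm), a list of three; "angular": the turn, a rotation vector about the world's x, y, z in degrees, a list of three. In form: [{"dp": [dx, dy, dz], "angular": [ax, ay, az]}, ...]. A call has 1 to 20 rows; each row shifts and turns the commanded pose from where the row before left it; what a row does not reach is not made up. A row lasts 1/10 s, in which the tool goes at most 50 mm and 8.59 degrees, less where a joint would pass 70% of its speed; a pose out of reach is approached as far as the arm can. A call is refused whole if a number of a shift passes 1 or a number of a turn 8.59, either way. A call with a gripper value outside its range is refused whole. OPENING is the closure, from 0 (fully open) to 1 (shut), set as the call begins (- or left out, the last holds). The fingers move at their own pace and stop on an object; FORCE is the grip in N (left out, the last holds). Time passes only in rows, so rows that do not move let the fingers close. It gives the time, the measured TCP pose, the force, the opening and the grip force at its end, in the units of the state.
- sense(): the state, without advancing time (a new reading comes with each control period).
- vision.snapshot(name): name is "scene" or "top" or "wrist"; returns a dict with "image" (480x640x3 uint8, blue, green, red), "range_z" (480x640 float32, m along the optical axis (not along the pixel's ray), 0 where there is no reading), "mtx" (3x3 intrinsics, pixels), "pose" (4x4, takes a point from camera to world coordinates); the wrist camera has in their place "mount" (4x4, takes a point from camera to tool coordinates, whose origin is the TCP and whose axes are the flange's). Camera axes: x right, y down, z forward; pixel columns grow to the right and rows downward; lengths in m; the calibration is good to about 2 mm. A picture is of the moment at which its call begins: read the wrist's pose just before it.
- order.sign_off(): hands the job in; it is judged then, once.
The state is a dict: "t": time; "q": joint angles; "qd": joint speeds; "tau": joint torques, N m; "tcp_pos": TCP position; "tool_rot": TCP orientation; "force": force on the tool from outside, world axes, zero at the start; "ft_torque": the same for the moment, N m; "finger_gap": opening from 0.0 (shut) to 1.0 (fully open); "gripper_force": force on a finger pad.
Only numpy, scipy, OpenCV 4.12 (cv2) and the standard library are available. Lean on these libraries where they do the work, as an engineer would, in place of code of your own. Each camera call takes 0.05 s, during which the arm holds its last target. There are 200 camera calls.

### The job

Service is over: take the stack of wooden lids apart and cover each stoneware pot with the lid of its own shape and size, lying flat and centred on the rim, with the square and oblong lids turned to line up with their pots. Leave the pots standing where they are and do not disturb the pepper mill or the jam jar.

Things in the scene. Friction and masses are not known exactly. Their poses are not given: they have to be found in the camera images.
- small_round_lid: flat wooden lid, pale top with a thin dark edge, round, 42 mm across, 18 mm thick, no knob (grip it by its edge); origin at the centre of its underside, z up. Starts as the top of the stack of four lids.
- large_round_lid: flat wooden lid, pale top with a thin dark edge, round, 60 mm across, 18 mm thick, no knob (grip it by its edge); origin at the centre of its underside, z up. Starts second from the top of the stack, under the small round lid.
- square_lid: flat wooden lid, pale top with a thin dark edge, square, 64 x 64 mm, 18 mm thick, no knob (grip it by its edge); origin at the centre of its underside, z up. x and y lie along its sides. Starts third from the top of the stack, under the large round lid.
- oblong_lid: flat wooden lid, pale top with a thin dark edge, rectangular, 110 mm along its x and 68 mm along its y, 18 mm thick, no knob (grip it by its edge); origin at the centre of its underside, z up. Starts at the bottom of the stack, on a dark slate board (fixed, 130 x 130 mm, 12 mm thick).
- small_round_pot: open white stoneware pot, round, 38 mm outside, wall 5 mm, 60 mm high, loose, with olives in it well below the rim; origin at the centre of its underside, z up; the rim is flat, 60 mm above the origin, and its lid lies flat on it. Fits the small round lid. 
- large_round_pot: open white stoneware pot, round, 56 mm outside, wall 6 mm, 80 mm high, loose, with walnuts in it well below the rim; origin at the centre of its underside, z up; the rim is flat, 80 mm above the origin, and its lid lies flat on it. Fits the large round lid. 
- square_pot: open white stoneware pot, square, 60 x 60 mm outside, wall 6 mm, 70 mm high, loose, with dark grapes in it well below the rim; origin at the centre of its underside, z up; the rim is flat, 70 mm above the origin, and its lid lies flat on it. Fits the square lid. x and y lie along its sides; any quarter turn of the lid fits.
- oblong_pot: open white stoneware pot, rectangular, 106 mm along its x and 64 mm along its y outside, wall 6 mm, 50 mm high, loose, with gherkins in it well below the rim; origin at the centre of its underside, z up; the rim is flat, 50 mm above the origin, and its lid lies flat on it. Fits the oblong lid. The lid's long side goes along the pot's long side, either way round.
- pepper_mill: dark wooden pepper mill, 52 mm across, 162 mm tall, standing to the robot's left; bystander; origin at the centre of its underside, z up
- jam_jar: closed amber glass jar with a steel cap, 66 mm across, 100 mm tall, standing to the robot's right; bystander; origin at the centre of its underside, z up
Things that resemble listed ones, but are neither listed nor needed, are in the scene too. What is shaped like the large_round_lid but purple or red is not meant. Leave any yellow look-alike of the square_lid alone.

How it is judged:
By the outcome, as a careful person would: the job done as asked, in the order asked, and still so for the second after the job is handed in, with the robot touching nothing.
It also fails if it takes over 112 s, if anything falls off the work surface, if the arm or the gripper's body presses on something with over 40 N, if the wrist force passes 120 N, or if a joint passes its speed limit or range.

## Working session

There is one attempt and no reset: what is moved stays moved. The work goes in short steps, Python scripts to look and compute and a shell command to move; the robot and the scene stay as the last step left them, time stands still between calls to the robot, and variables do not carry over. Pictures are saved under pics/ and viewed, at most 14 in all, crops included, and the job is handed in when it is done.

```bash
mkdir -p pics; ls; python3 - <<'E'
from station import sense, vision
import cv2,pickle
print(sense())
for n in("top","scene"):
    s=vision.snapshot(n); cv2.imwrite(f"pics/{n}1.png",s["image"]); pickle.dump(s,open(f"{n}1.pkl","wb"))
    print(s["mtx"],s["pose"])
E
```

```text
pics
{'t': 0.0, 'q': array([ 1.00049694e+00,  5.28467031e-01,  1.43389742e+00,  4.67815987e-05,
        1.18140891e+00, -1.78452843e-01]), 'qd': array([ 0.00055614,  0.00163779, -0.00221065,  0.00084345, -0.0012125 ,
        0.00031044]), 'tau': array([-3.95736824e-04, -4.42344475e+01, -1.78025490e+01, -1.91524550e-04,
        8.41704343e-03,  1.93292806e-05]), 'tcp_pos': array([0.23824725, 0.57707609, 0.24733461]), 'tool_rot': array([ 1.94680844e-01,  9.80866035e-01, -1.00692096e-03, -4.18865284e-04]), 'force': array([0.09316687, 0.38579281, 0.27140674]), 'ft_torque': array([-0.027895  , -0.03797549, -0.00470142]), 'gripper_force': 0.0, 'finger_gap': 1.0049041401508578}
[[484.82930753   0.         313.20846978]
 [  0.         484.82930753 232.52829346]
 [  0.           0.           1.        ]] [[ 0.00794222 -0.99260059  0.12116516  0.43310387]
 [-0.99980141 -0.00566768  0.01910529 -0.00298734]
 [-0.0182772  -0.12129283 -0.99244848  1.34611388]
 [ 0.          0.          0.          1.        ]]
[[565.05380314   0.         319.63756831]
 [  0.         565.05380314 245.96346179]
 [  0.           0.           1.        ]] [[ 0.13797731  0.56879124 -0.81082599  1.67283717]
 [ 0.99027598 -0.09391275  0.10263468 -0.14438823]
 [-0.01776919 -0.81710276 -0.57621813  0.87024229]
 [ 0.          0.          0.          1.        ]]
```

View pics/top1.png

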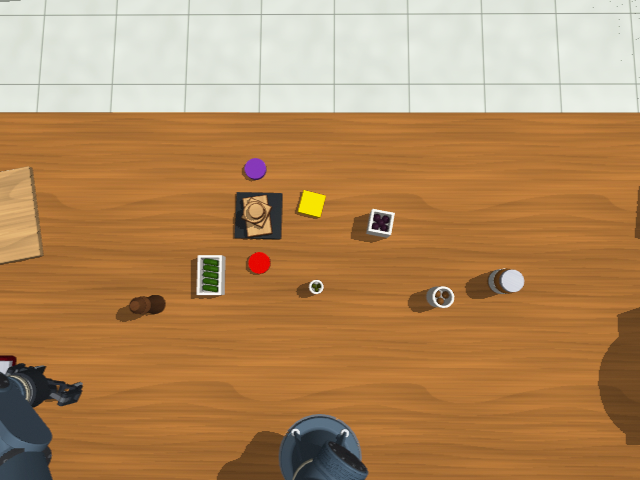

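View pics/scene1.png

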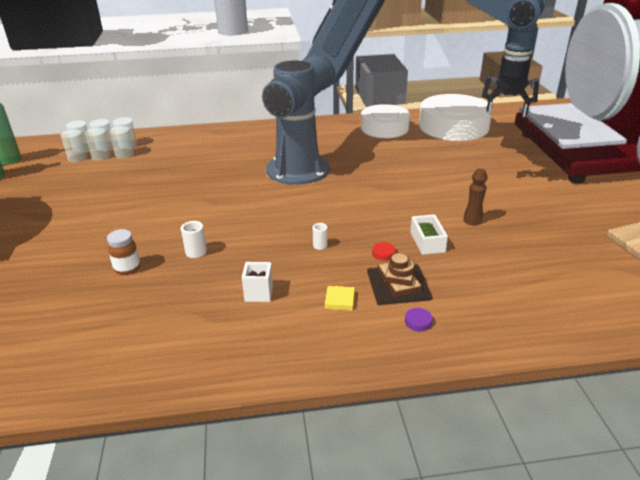

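The top view shows the lid stack on its slate at (257,213), the oblong pot at (210,275), the small pot at (316,287), the square pot at (380,222) and the large pot at (441,297). The mill is at (148,304) and the jar at (508,281). The look-alikes to leave alone are purple (255,169), red (259,263) and yellow (312,204). The four pale lids are the ones in the stack.

```bash
cat > h.py <<'E'
import numpy as np,cv2
from scipy.spatial.transform import Rotation as R
from station import sense,vision
def cloud(s,T):
    v,u=np.mgrid[:480,:640]; z=s["range_z"]; K=s["mtx"]
    p=np.stack([(u-K[0,2])*z/K[0,0],(v-K[1,2])*z/K[1,1],z],-1)
    P=p@T[:3,:3].T+T[:3,3]; P[z==0]=np.nan; return P
def wrist():
    st=sense(); s=vision.snapshot("wrist")
    T=np.eye(4);T[:3,:3]=R.from_quat(st["tool_rot"]).as_matrix();T[:3,3]=st["tcp_pos"]
    T=T@s["mount"]; return s,T,cloud(s,T)
def fit(P,c,r,z0,z1):
    """points within r of c and z in range -> minAreaRect, mean height, n"""
    m=(np.hypot(P[...,0]-c[0],P[...,1]-c[1])<r)&(P[...,2]>z0)&(P[...,2]<z1)
    q=P[m]; 
    if len(q)<5: return None
    (x,y),(w,h),a=cv2.minAreaRect((q[:,:2]*1000).astype(np.float32))
    if w<h: w,h,a=h,w,a+90
    (cx,cy),rad=cv2.minEnclosingCircle((q[:,:2]*1000).astype(np.float32))
    return dict(rect=np.round([x,y,w,h,(a+90)%180-90],1),circ=np.round([cx,cy,rad*2],1),z=round(float(np.median(q[:,2]))*1000,1),n=len(q))
E
python3 - <<'E'
from h import *;import pickle
s=pickle.load(open("top1.pkl","rb"));P=cloud(s,s["pose"])
for n,(u,v),z0,z1,r in [("table",(280,330),-.02,.02,.03),("stack84",(257,211),.077,.1,.06),("66",(257,213),.06,.072,.07),("48",(257,213),.042,.054,.08),("30",(257,216),.024,.036,.09),("small",(316,287),.05,.07,.05),("large",(441,297),.07,.09,.06),("square",(380,222),.06,.08,.07),("obl",(210,275),.042,.058,.09),("mill",(148,304),.12,.2,.06),("jar",(508,281),.09,.12,.06),("red",(259,263),.01,.03,.06),("purple",(255,169),.01,.03,.06),("yellow",(312,204),.01,.03,.06)]:
    print(n,np.round(P[v,u],3),fit(P,P[v,u],r,z0,z1))
st=sense();print(R.from_quat(st["tool_rot"]).as_matrix().round(3));print(vision.snapshot("wrist")["mount"].round(4))
E
```

```text
table [ 0.328  0.112 -0.002] {'rect': array([328.6, 111.6,  58. ,  57.8, -44.7]), 'circ': array([328.3, 111.8,  59.8]), 'z': -0.4, 'n': 381}
stack84 [0.643 0.17  0.09 ] {'rect': array([6.454e+02, 1.745e+02, 4.050e+01, 4.030e+01, 4.000e-01]), 'circ': array([645. , 173.8,  42.5]), 'z': 83.8, 'n': 195}
66 [0.638 0.17  0.085] {'rect': array([6.455e+02, 1.799e+02, 5.800e+01, 5.720e+01, 2.000e-01]), 'circ': array([645. , 180.1,  59.8]), 'z': 65.9, 'n': 180}
48 [0.638 0.17  0.085] {'rect': array([647.2, 177.4,  65.7,  64. ,  66.5]), 'circ': array([648. , 176.6,  86.1]), 'z': 47.6, 'n': 160}
30 [0.631 0.171 0.08 ] {'rect': array([642.1, 172.2, 110.8,  77.9,   8.9]), 'circ': array([640.7, 178. , 126.9]), 'z': 29.6, 'n': 434}
small [0.446 0.013 0.043] {'rect': array([446.8,  13.3,  35.4,  35.4, -44.9]), 'circ': array([446.8,  13.2,  37.6]), 'z': 58.8, 'n': 77}
large [ 0.422 -0.328  0.003] {'rect': array([ 423.6, -313.9,   54.3,   53.9,   89.9]), 'circ': array([ 423.5, -314.6,   55.9]), 'z': 78.2, 'n': 171}
square [ 0.62  -0.157  0.06 ] {'rect': array([ 620. , -159.1,   60.6,   60.5,   79.3]), 
[... 523 characters left out ...]
red [0.51  0.171 0.016] {'rect': array([511.8, 171. ,  58.3,  55.5,   1.9]), 'circ': array([512.3, 170.4,  59.9]), 'z': 17.5, 'n': 368}
purple [0.776 0.189 0.012] {'rect': array([ 7.775e+02,  1.881e+02,  5.880e+01,  5.720e+01, -2.000e-01]), 'circ': array([777.6, 187.6,  60.8]), 'z': 17.7, 'n': 348}
yellow [0.675 0.027 0.019] {'rect': array([677.3,  28. ,  64.3,  64.1, -14.4]), 'circ': array([678.3,  28. ,  87.3]), 'z': 17.6, 'n': 526}
[[-0.924  0.382 -0.001]
 [ 0.382  0.924 -0.002]
 [ 0.    -0.002 -1.   ]]
[[-7.000e-04 -9.553e-01 -2.956e-01  7.600e-02]
 [ 1.000e+00 -6.000e-04 -4.000e-04 -1.000e-04]
 [ 2.000e-04 -2.956e-01  9.553e-01 -1.261e-01]
 [ 0.000e+00  0.000e+00  0.000e+00  1.000e+00]]
```

```bash
python3 -m crank '[{"dp":[0.5,-0.5,0],"angular":[0,0,0]},{"dp":[0.97,-0.96,0],"angular":[0,0,0]},{"dp":[0.97,-0.96,0],"angular":[0,0,0]},{"dp":[0.97,-0.96,0],"angular":[0,0,0]},{"dp":[0.97,-0.96,0],"angular":[0,0,0]},{"dp":[0.97,-0.96,0],"angular":[0,0,0]},{"dp":[0.97,-0.96,0],"angular":[0,0,0]},{"dp":[0.97,-0.96,0],"angular":[0,0,0]},{"dp":[0.97,-0.96,0],"angular":[0,0,0]},{"dp":[0.97,-0.96,-0.3],"angular":[0,0,0]},{"dp":[0.97,-0.96,-0.3],"angular":[0,0,0]},{"dp":[0.97,-0.96,-0.3],"angular":[0,0,0]},{"dp":[0.97,-0.96,-0.3],"angular":[0,0,0]},{"dp":[0.97,-0.96,-0.3],"angular":[0,0,0]},{"dp":[0.5,-0.48,0],"angular":[0,0,0]},{"dp":[0,0,0],"angular":[0,0,0]},{"dp":[0,0,0],"angular":[0,0,0]}]' 0.35 30
python3 - <<'E'
from h import *
s,T,P=wrist(); cv2.imwrite("pics/w1.png",s["image"])
np.save("w1P.npy",P)
for z,r in((84,.06),(66,.07),(48,.09),(30,.1)):
    print(z,fit(P,(.645,.176),r,z/1e3-.004,z/1e3+.004))
# finger tips in tool frame
st=sense();Q=(P-st["tcp_pos"])@R.from_quat(st["tool_rot"]).as_matrix()
m=(Q[...,2]<.06); print(st["tcp_pos"],st["finger_gap"])
for sgn in(1,-1):
    k=Q[m&(sgn*Q[...,1]>0)]; print(len(k),np.percentile(k,[1,50,99],axis=0).round(4).tolist() if len(k) else 0)
E
```

```text
t: 1.85
tcp_pos: [0.6462, 0.1744, 0.2033]
tool_rot: [0.195, 0.981, 0.0, -0.001]
force: [-0.4, 0.8, 0.4]
finger_gap: 0.651
gripper_force: 0.0
84 {'rect': array([645.5, 173. ,  41.5,  40.7, -23.9]), 'circ': array([645.5, 172.8,  42. ]), 'z': 84.7, 'n': 2943}
66 {'rect': array([643.1, 182. ,  59.6,  53.6,  32. ]), 'circ': array([644.9, 179.6,  60.1]), 'z': 66.6, 'n': 2392}
48 {'rect': array([646.8, 176.9,  65. ,  64. , -23.6]), 'circ': array([647. , 176.9,  88.1]), 'z': 48.4, 'n': 1376}
30 {'rect': array([640.7, 180.5, 110.3,  76.5,   8.8]), 'circ': array([640.9, 176.5, 127. ]), 'z': 30.7, 'n': 4826}
[0.64572173 0.17499441 0.20346448] 0.6501049942148514
29574 [[-0.0104, 0.0012, -0.0769], [0.011, 0.039, -0.0553], [0.0191, 0.0617, 0.0047]]
29682 [[-0.0101, -0.0625, -0.0769], [0.0111, -0.0389, -0.0554], [0.0191, -0.0012, 0.0046]]
```

View pics/w1.png

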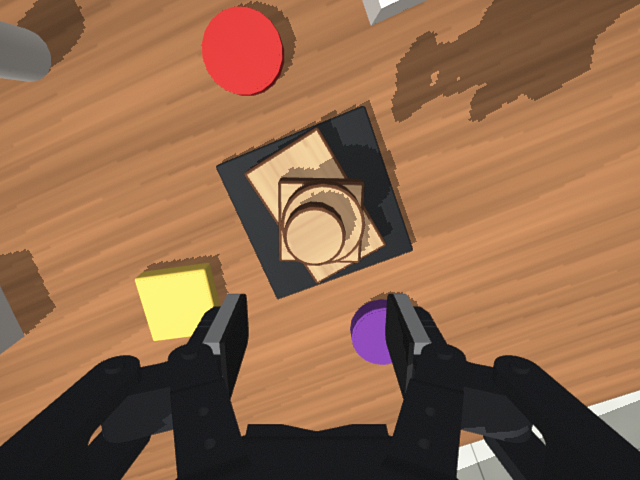

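```bash
python3 - <<'E'
from h import *
P=np.load("w1P.npy"); st=sense();Q=(P-st["tcp_pos"])@R.from_quat(st["tool_rot"]).as_matrix()
m=(np.abs(Q[...,1])<.045)&(abs(Q[...,0])<.025)&(Q[...,2]<.05)&(Q[...,2]>-.05)
k=Q[m];print(np.sort(k[:,2])[[-1,-20,-100]],np.abs(k[k[:,2]>0][:,1]).min()); 
tip=k[k[:,2]>k[:,2].max()-.003]; print(tip.min(0),tip.max(0))
E
```

```text
[0.01362713 0.01228609 0.01027302] 0.026787585601900192
[-0.01020051 -0.02855621  0.01073479] [0.00951518 0.02744577 0.01362713]
```

```bash
python3 -m crank '[{"dp":[0,-0.03,-0.5],"angular":[0,0,0]},{"dp":[0,-0.03,-0.9],"angular":[0,0,0]},{"dp":[0,0,-0.9],"angular":[0,0,0]},{"dp":[0,0,-0.9],"angular":[0,0,0]},{"dp":[0,0,-0.5],"angular":[0,0,0]},{"dp":[0,0,-0.23],"angular":[0,0,0]},{"dp":[0,0,0],"angular":[0,0,0]},{"dp":[0,0,0],"angular":[0,0,0]},{"dp":[0,0,0],"angular":[0,0,0]}]' 0.38 40
python3 -m crank '[{"dp":[0,0,0],"angular":[0,0,0]},{"dp":[0,0,0],"angular":[0,0,0]},{"dp":[0,0,0],"angular":[0,0,0]},{"dp":[0,0,0],"angular":[0,0,0]},{"dp":[0,0,0],"angular":[0,0,0]}]' 1 40
```

```text
t: 2.8
tcp_pos: [0.6479, 0.1722, 0.0869]
tool_rot: [0.195, 0.981, 0.0, 0.001]
force: [-0.0, 0.5, -0.0]
finger_gap: 0.623
gripper_force: 0.0
t: 3.3
tcp_pos: [0.648, 0.172, 0.0871]
tool_rot: [0.195, 0.981, 0.0, 0.001]
force: [0.0, 0.3, 5.8]
finger_gap: 0.469
gripper_force: 40.8
```

```bash
python3 -m crank '[{"dp":[0,0,0.4],"angular":[0,0,0]},{"dp":[0,0,0.8],"angular":[0,0,0]},{"dp":[-0.5,-0.4,0.8],"angular":[0,0,0]},{"dp":[-0.9,-0.7,0.3],"angular":[0,0,0]},{"dp":[-0.9,-0.72,0],"angular":[0,0,0]},{"dp":[-0.9,-0.72,0],"angular":[0,0,0]},{"dp":[-0.9,-0.72,0],"angular":[0,0,0]},{"dp":[-0.9,-0.72,0],"angular":[0,0,0]},{"dp":[-0.9,-0.7,0],"angular":[0,0,0]},{"dp":[-0.5,-0.4,0],"angular":[0,0,0]},{"dp":[-0.3,-0.22,0],"angular":[0,0,0]},{"dp":[0,0,0],"angular":[0,0,0]},{"dp":[0,0,0],"angular":[0,0,0]},{"dp":[0,0,0],"angular":[0,0,0]}]'
cat >> h.py <<'E'
def held(P,w=.05,l=.07,z0=-.004,z1=.012):
    """lid in hand: tool-frame fit of points near the TCP"""
    st=sense();Q=(P-st["tcp_pos"])@R.from_quat(st["tool_rot"]).as_matrix()
    return st,Q,fit(np.stack([Q[...,0],Q[...,1],Q[...,2]],-1),(0,0),max(w,l),z0,z1)
E
python3 - <<'E'
from h import *
s,T,P=wrist(); cv2.imwrite("pics/w2.png",s["image"])
print("pot",fit(P,(.447,.013),.04,.05,.066))
st,Q,f=held(P); print(st["tcp_pos"],f)
E
```

```text
t: 4.7
tcp_pos: [0.4473, 0.0133, 0.1546]
tool_rot: [0.194, 0.981, 0.0, 0.001]
force: [-0.0, 1.0, -0.8]
finger_gap: 0.474
gripper_force: 40.4
pot {'rect': array([442. ,  13.9,  37.2,  28.3,  70.5]), 'circ': array([446.1,  12.5,  37.7]), 'z': 59.9, 'n': 1143}
[0.44706912 0.01338994 0.15451217] {'rect': array([ 3.2,  1.9, 58.8, 42.8, 60.2]), 'circ': array([ 7. , -0.1, 67.6]), 'z': 2.3, 'n': 10701}
```

View pics/w2.png

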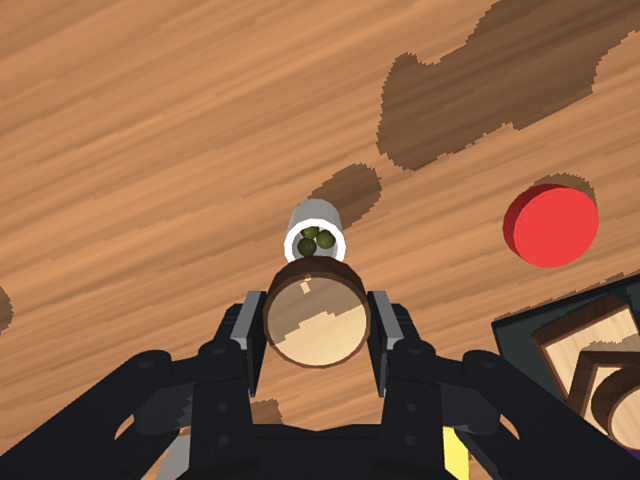

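```bash
cat >> h.py <<'E'
def heldc(s,P,zt,dz=.002):
    """held lid by colour: brownish pale pixels at tool height zt (m)"""
    st=sense();Q=(P-st["tcp_pos"])@R.from_quat(st["tool_rot"]).as_matrix()
    im=s["image"].astype(int); m=(im[...,2]-im[...,0]>25)&(abs(Q[...,2]-zt)<dz)&(np.hypot(Q[...,0],Q[...,1])<.09)
    q=np.where(m[...,None],Q,np.nan); return fit(q,(0,0),.09,-1,1)
E
python3 - <<'E'
from h import *
s,T,P=wrist(); print(heldc(s,P,.0025),T[:3,3])
E
```

```text
{'rect': array([ 3.3,  1.9, 59.2, 42.2, 60.8]), 'circ': array([ 6.9, -0.1, 67.7]), 'z': 2.3, 'n': 8453} [0.37664801 0.04228312 0.28049198]
```

```bash
python3 - <<'E'
t=open("h.py").read()
t=t.replace("    q=np.where(m[...","    m=cv2.morphologyEx(m.astype(np.uint8),cv2.MORPH_OPEN,np.ones((5,5)));n,L,S,_=cv2.connectedComponentsWithStats(m);m=L==1+S[1:,4].argmax()\n    q=np.where(m[...")
open("h.py","w").write(t)
E
python3 - <<'E'
from h import *
s,T,P=wrist(); print(heldc(s,P,.0025))
E
```

```text
{'rect': array([ 2. ,  0.1, 42.3, 40.2, -0.9]), 'circ': array([ 2. , -0.2, 42.3]), 'z': 2.3, 'n': 8324}
```

```bash
python3 -m crank '[{"dp":[0.04,-0.04,-0.6],"angular":[0,0,0]},{"dp":[0,0,-0.9],"angular":[0,0,0]},{"dp":[0,0,-0.6],"angular":[0,0,0]},{"dp":[0,0,-0.3],"angular":[0,0,0]},{"dp":[0,0,-0.05],"angular":[0,0,0]},{"dp":[0,0,0],"angular":[0,0,0]},{"dp":[0,0,0],"angular":[0,0,0]},{"dp":[0,0,0],"angular":[0,0,0]}]'
```

```text
t: 5.65
tcp_pos: [0.4476, 0.0119, 0.0811]
tool_rot: [0.195, 0.981, 0.0, 0.0]
force: [-0.9, -0.5, 0.2]
finger_gap: 0.472
gripper_force: 43.3
```

```bash
python3 -m crank '[{"dp":[0,0,-0.03],"angular":[0,0,0]},{"dp":[0,0,0],"angular":[0,0,0]},{"dp":[0,0,0],"angular":[0,0,0]}]'
python3 -m crank '[{"dp":[0,0,0],"angular":[0,0,0]},{"dp":[0,0,0],"angular":[0,0,0]},{"dp":[0,0,0],"angular":[0,0,0]}]' 0.3
python3 -m crank '[{"dp":[0,0,0.3],"angular":[0,0,0]},{"dp":[0,0,0.8],"angular":[0,0,0]},{"dp":[0,0,0.8],"angular":[0,0,0]},{"dp":[0,0,0.6],"angular":[0,0,0]},{"dp":[0,0,0],"angular":[0,0,0]}]' 0.15
python3 - <<'E'
from h import *
s,T,P=wrist(); print(sense()["tcp_pos"],fit(P,(.447,.013),.05,.074,.083),fit(P,(.447,.013),.05,.02,.055))
E
```

```text
t: 5.95
tcp_pos: [0.4475, 0.0118, 0.0806]
tool_rot: [0.195, 0.981, -0.0, 0.001]
force: [0.1, 0.8, 5.4]
finger_gap: 0.47
gripper_force: 43.8
t: 6.25
tcp_pos: [0.4471, 0.0119, 0.0799]
tool_rot: [0.195, 0.981, 0.0, -0.0]
force: [0.4, -0.1, -0.7]
finger_gap: 0.704
gripper_force: 0.0
t: 6.75
tcp_pos: [0.4486, 0.0116, 0.1574]
tool_rot: [0.195, 0.981, -0.0, 0.003]
force: [0.5, -0.3, -0.2]
finger_gap: 0.851
gripper_force: 0.0
[0.44783423 0.011715   0.15622713] {'rect': array([445.2,  12.9,  41.2,  41.1,  20.5]), 'circ': array([445.2,  12.8,  42.1]), 'z': 78.7, 'n': 4047} {'rect': array([434.3,  16.5,  34.7,  11.9,  71.8]), 'circ': array([439.9,  14.6,  34.7]), 'z': 33.3, 'n': 378}
```

```bash
python3 -m crank '[{"dp":[0.5,0.43,0],"angular":[0,0,0]},{"dp":[0.95,0.81,0],"angular":[0,0,0]},{"dp":[0.95,0.81,0],"angular":[0,0,0]},{"dp":[0.95,0.81,0],"angular":[0,0,0]},{"dp":[0.95,0.81,0],"angular":[0,0,0]},{"dp":[0.95,0.81,0],"angular":[0,0,0]},{"dp":[0.8,0.7,0],"angular":[0,0,0]},{"dp":[0.5,0.43,0],"angular":[0,0,0]},{"dp":[0,0,0],"angular":[0,0,0]},{"dp":[0,0,0],"angular":[0,0,0]}]' 0.1
python3 - <<'E'
from h import *
s,T,P=wrist(); print(sense()["tcp_pos"])
for z,r in((66,.07),(48,.09)): print(z,fit(P,(.645,.178),r,z/1e3-.004,z/1e3+.004))
E
```

```text
t: 7.8
tcp_pos: [0.6423, 0.1799, 0.1533]
tool_rot: [0.194, 0.981, -0.001, -0.002]
force: [-0.3, -1.2, -0.3]
finger_gap: 0.895
gripper_force: 0.0
[0.64193571 0.1795455  0.15356451]
66 {'rect': array([644.7, 179.4,  59.2,  59.1,   5.9]), 'circ': array([644.9, 179.3,  60.2]), 'z': 66.7, 'n': 7581}
48 {'rect': array([646.5, 177. ,  64.8,  64.2, -23.6]), 'circ': array([646.9, 176.7,  88. ]), 'z': 48.5, 'n': 1865}
```

```bash
python3 -m crank '[{"dp":[0.09,-0.01,-0.6],"angular":[0,0,0]},{"dp":[0,0,-0.9],"angular":[0,0,0]},{"dp":[0,0,-0.8],"angular":[0,0,0]},{"dp":[0,0,-0.45],"angular":[0,0,0]},{"dp":[0,0,-0.2],"angular":[0,0,0]},{"dp":[0,0,0],"angular":[0,0,0]},{"dp":[0,0,0],"angular":[0,0,0]},{"dp":[0,0,0],"angular":[0,0,0]}]' 0.1
python3 -m crank '[{"dp":[0,0,0],"angular":[0,0,0]},{"dp":[0,0,0],"angular":[0,0,0]},{"dp":[0,0,0],"angular":[0,0,0]},{"dp":[0,0,0],"angular":[0,0,0]},{"dp":[0,0,0],"angular":[0,0,0]}]' 1 45
```

```text
t: 8.65
tcp_pos: [0.6473, 0.1799, 0.0678]
tool_rot: [0.195, 0.981, 0.0, 0.001]
force: [0.4, 0.3, -0.7]
finger_gap: 0.903
gripper_force: 0.0
t: 9.15
tcp_pos: [0.6473, 0.18, 0.0681]
tool_rot: [0.195, 0.981, 0.0, 0.001]
force: [0.3, -0.8, 5.7]
finger_gap: 0.681
gripper_force: 48.4
```

```bash
python3 -m crank '[{"dp":[0,0,0.4],"angular":[0,0,0]},{"dp":[0,0,0.9],"angular":[0,0,0]},{"dp":[-0.22,-0.5,0.9],"angular":[0,0,0]},{"dp":[-0.438,-0.97,0.6],"angular":[0,0,0]},{"dp":[-0.438,-0.97,0.2],"angular":[0,0,0]},{"dp":[-0.438,-0.97,0],"angular":[0,0,0]},{"dp":[-0.438,-0.97,0],"angular":[0,0,0]},{"dp":[-0.438,-0.97,0],"angular":[0,0,0]},{"dp":[-0.438,-0.97,0],"angular":[0,0,0]},{"dp":[-0.438,-0.97,0],"angular":[0,0,0]},{"dp":[-0.438,-0.97,0],"angular":[0,0,0]},{"dp":[-0.438,-0.97,0],"angular":[0,0,0]},{"dp":[-0.438,-0.97,0],"angular":[0,0,0]},{"dp":[-0.438,-0.97,0],"angular":[0,0,0]},{"dp":[-0.438,-0.97,0],"angular":[0,0,0]},{"dp":[-0.438,-0.97,0],"angular":[0,0,0]},{"dp":[-0.438,-0.97,0],"angular":[0,0,0]},{"dp":[-0.438,-0.97,0],"angular":[0,0,0]},{"dp":[-0.438,-0.97,0],"angular":[0,0,0]},{"dp":[-0.22,-0.5,0],"angular":[0,0,0]}]'
python3 -m crank '[{"dp":[0,0,0],"angular":[0,0,0]},{"dp":[0,0,0],"angular":[0,0,0]},{"dp":[0,0,0],"angular":[0,0,0]}]'
python3 - <<'E'
from h import *
s,T,P=wrist(); cv2.imwrite("pics/w3.png",s["image"]); print(sense()["tcp_pos"],fit(P,(.4235,-.3143),.05,.07,.085),heldc(s,P,-.002,.003))
E
```

```text
t: 11.15
tcp_pos: [0.4222, -0.3182, 0.1571]
tool_rot: [0.196, 0.981, -0.001, 0.001]
force: [0.4, -0.3, -0.6]
finger_gap: 0.677
gripper_force: 48.2
t: 11.45
tcp_pos: [0.4231, -0.3142, 0.1565]
tool_rot: [0.194, 0.981, 0.001, -0.0]
force: [-0.3, -0.1, 0.2]
finger_gap: 0.68
gripper_force: 48.2Traceback (most recent call last):
  File "<stdin>", line 2, in <module>
  File "h.py", line 29, in heldc
    m=cv2.morphologyEx(m.astype(np.uint8),cv2.MORPH_OPEN,np.ones((5,5)));n,L,S,_=cv2.connectedComponentsWithStats(m);m=L==1+S[1:,4].argmax()
                                                                                                                            ~~~~~~~~~~~~~~^^
ValueError: attempt to get argmax of an empty sequence
```

View pics/w3.png

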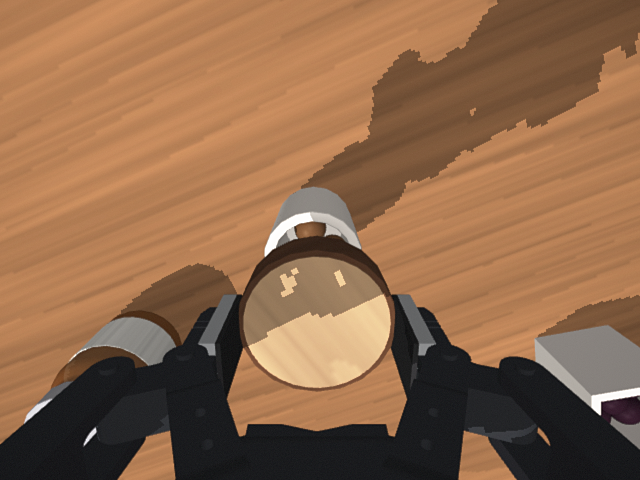

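```bash
python3 - <<'E'
from h import *
s,T,P=wrist(); print(sense()["tcp_pos"],fit(P,(.4235,-.3143),.05,.07,.085),heldc(s,P,.002,.003))
E
```

```text
[ 0.42323528 -0.31434752  0.15648467] {'rect': array([ 407.6, -311.4,   54.8,   25. ,   72.3]), 'circ': array([ 418.7, -315. ,   54.8]), 'z': 80.0, 'n': 1518} {'rect': array([ 1.5, -0. , 60.4, 58.4,  3.8]), 'circ': array([ 1.4, -0. , 61. ]), 'z': 1.4, 'n': 17404}
```

```bash
python3 -m crank '[{"dp":[0.04,-0.04,-0.6],"angular":[0,0,0]},{"dp":[0,0,-0.7],"angular":[0,0,0]},{"dp":[0,0,-0.4],"angular":[0,0,0]},{"dp":[0,0,-0.17],"angular":[0,0,0]},{"dp":[0,0,0],"angular":[0,0,0]},{"dp":[0,0,0],"angular":[0,0,0]},{"dp":[0,0,0],"angular":[0,0,0]}]'
```

```text
t: 12.25
tcp_pos: [0.4244, -0.317, 0.1007]
tool_rot: [0.194, 0.981, -0.0, 0.0]
force: [-0.1, -0.2, 0.6]
finger_gap: 0.678
gripper_force: 48.2
```

```bash
python3 -m crank '[{"dp":[0,0.03,-0.03],"angular":[0,0,0]},{"dp":[0,0,0],"angular":[0,0,0]},{"dp":[0,0,0],"angular":[0,0,0]}]'
```

```text
t: 12.55
tcp_pos: [0.4244, -0.3166, 0.1001]
tool_rot: [0.195, 0.981, -0.001, 0.001]
force: [-0.1, -1.0, 4.8]
finger_gap: 0.679
gripper_force: 48.6
```

Contact felt; release and check.

```bash
python3 -m crank '[{"dp":[0,0,0],"angular":[0,0,0]},{"dp":[0,0,0],"angular":[0,0,0]},{"dp":[0,0,0],"angular":[0,0,0]}]' 0.05
python3 -m crank '[{"dp":[0,0,0.3],"angular":[0,0,0]},{"dp":[0,0,0.8],"angular":[0,0,0]},{"dp":[0,0,0.8],"angular":[0,0,0]},{"dp":[0,0,0.3],"angular":[0,0,0]},{"dp":[0,0,0],"angular":[0,0,0]},{"dp":[0,0,0],"angular":[0,0,0]}]' 0
python3 - <<'E'
from h import *
s,T,P=wrist(); print(sense()["tcp_pos"],fit(P,(.4235,-.3143),.05,.092,.104),fit(P,(.4235,-.3143),.05,.02,.078))
s=vision.snapshot("top");P=cloud(s,s["pose"])
print(fit(P,(.4235,-.3143),.05,.092,.104))
E
```

```text
t: 12.85
tcp_pos: [0.4239, -0.3158, 0.0992]
tool_rot: [0.195, 0.981, 0.0, -0.0]
force: [0.2, 0.2, 0.2]
finger_gap: 0.949
gripper_force: 0.0
t: 13.45
tcp_pos: [0.4238, -0.3157, 0.1652]
tool_rot: [0.195, 0.981, 0.0, -0.0]
force: [-0.8, -0.1, 0.2]
finger_gap: 0.998
gripper_force: 0.0
[ 0.42359194 -0.31551984  0.1647463 ] {'rect': array([ 422.7, -315.9,   59.3,   59.3,  -48.7]), 'circ': array([ 422.7, -315.9,   60.1]), 'z': 98.7, 'n': 9173} {'rect': array([ 405.2, -306.6,   50.7,   16.3,   60.5]), 'circ': array([ 412.2, -310.6,   50.7]), 'z': 48.9, 'n': 979}
{'rect': array([ 419.8, -298.9,   33. ,   31.1,  -38.1]), 'circ': array([ 419.7, -299.4,   40.5]), 'z': 97.4, 'n': 91}
```

```bash
python3 -m crank '[{"dp":[0.22,0.5,0],"angular":[0,0,0]},{"dp":[0.44,0.97,0],"angular":[0,0,0]},{"dp":[0.44,0.97,0],"angular":[0,0,0]},{"dp":[0.44,0.97,0],"angular":[0,0,0]},{"dp":[0.44,0.97,0],"angular":[0,0,0]},{"dp":[0.44,0.97,0],"angular":[0,0,0]},{"dp":[0.44,0.97,0],"angular":[0,0,0]},{"dp":[0.44,0.97,0],"angular":[0,0,0]},{"dp":[0.44,0.97,0],"angular":[0,0,0]},{"dp":[0.44,0.97,0],"angular":[0,0,0]},{"dp":[0.44,0.97,0],"angular":[0,0,0]},{"dp":[0.44,0.97,0],"angular":[0,0,0]},{"dp":[0.44,0.97,0],"angular":[0,0,-1.1]},{"dp":[0.44,0.97,0],"angular":[0,0,0]},{"dp":[0.44,0.97,0],"angular":[0,0,0]},{"dp":[0.44,0.97,-0.3],"angular":[0,0,0]},{"dp":[0.44,0.97,-0.3],"angular":[0,0,0]},{"dp":[0.22,0.36,-0.3],"angular":[0,0,0]},{"dp":[0,0,0],"angular":[0,0,0]},{"dp":[0,0,0],"angular":[0,0,0]}]' 0
python3 - <<'E'
from h import *
s,T,P=wrist(); st=sense();print(st["tcp_pos"],R.from_quat(st["tool_rot"]).as_matrix().round(3).tolist())
for z,r in((48,.06),(30,.09)): print(z,fit(P,(.645,.178),r,z/1e3-.004,z/1e3+.004))
np.save("w4P.npy",P); cv2.imwrite("pics/w4.png",s["image"])
E
```

```text
t: 15.55
tcp_pos: [0.6473, 0.175, 0.1375]
tool_rot: [0.204, 0.979, -0.001, -0.001]
force: [0.1, -0.3, 0.2]
finger_gap: 0.994
gripper_force: 0.0
[0.64761478 0.17439557 0.13815093] [[-0.917, 0.4, -0.002], [0.4, 0.917, -0.001], [0.001, -0.001, -1.0]]
48 {'rect': array([647. , 176.9,  64.2,  63.9,  66.5]), 'circ': array([647.2, 177. ,  88.1]), 'z': 48.7, 'n': 10954}
30 {'rect': array([640.5, 180.4, 110. ,  76. ,   8.8]), 'circ': array([640.9, 176.6, 126.6]), 'z': 30.7, 'n': 7548}
```

```bash
python3 -m crank '[{"dp":[-0.01,0.07,-0.6],"angular":[0,0,0]},{"dp":[0,0,-0.9],"angular":[0,0,0]},{"dp":[0,0,-0.8],"angular":[0,0,0]},{"dp":[0,0,-0.5],"angular":[0,0,0]},{"dp":[0,0,-0.2],"angular":[0,0,0]},{"dp":[0,0,0],"angular":[0,0,0]},{"dp":[0,0,0],"angular":[0,0,0]},{"dp":[0,0,0],"angular":[0,0,0]}]' 0
python3 -m crank '[{"dp":[0,0,0],"angular":[0,0,0]},{"dp":[0,0,0],"angular":[0,0,0]},{"dp":[0,0,0],"angular":[0,0,0]},{"dp":[0,0,0],"angular":[0,0,0]},{"dp":[0,0,0],"angular":[0,0,0]}]' 1 45
```

```text
t: 16.4
tcp_pos: [0.6492, 0.1775, 0.0499]
tool_rot: [0.204, 0.979, 0.0, 0.001]
force: [-0.2, 0.2, -0.5]
finger_gap: 0.998
gripper_force: 0.0
t: 16.9
tcp_pos: [0.6489, 0.1776, 0.0498]
tool_rot: [0.204, 0.979, 0.0, 0.001]
force: [-0.4, -0.8, 5.7]
finger_gap: 0.735
gripper_force: 50.6
```

```bash
python3 -m crank '[{"dp":[0,0,0.4],"angular":[0,0,0]},{"dp":[0,0,0.9],"angular":[0,0,0]},{"dp":[0,-0.4,0.9],"angular":[0,0,0]},{"dp":[-0.08,-0.93,0.9],"angular":[0,0,0]},{"dp":[-0.08,-0.93,0.4],"angular":[0,0,2]},{"dp":[-0.08,-0.93,0],"angular":[0,0,2]},{"dp":[-0.09,-0.93,0],"angular":[0,0,2]},{"dp":[-0.09,-0.93,0],"angular":[0,0,2]},{"dp":[-0.09,-0.93,0],"angular":[0,0,2]},{"dp":[-0.09,-0.93,0],"angular":[0,0,2]},{"dp":[-0.09,-0.93,0],"angular":[0,0,1]},{"dp":[-0.09,-0.93,0],"angular":[0,0,0]},{"dp":[-0.09,-0.93,0],"angular":[0,0,0]},{"dp":[-0.09,-0.93,0],"angular":[0,0,0]},{"dp":[-0.05,-0.5,0],"angular":[0,0,0]},{"dp":[0,0,0],"angular":[0,0,0]},{"dp":[0,0,0],"angular":[0,0,0]},{"dp":[0,0,0],"angular":[0,0,0]}]'
python3 - <<'E'
from h import *
s,T,P=wrist(); st=sense();M=R.from_quat(st["tool_rot"]).as_matrix();print(st["tcp_pos"],np.degrees(np.arctan2(M[1,1],M[0,1])))
print(fit(P,(.620,-.159),.05,.064,.075),heldc(s,P,.002,.003)); cv2.imwrite("pics/w5.png",s["image"]);np.save("w5P.npy",P)
E
```

```text
t: 18.7
tcp_pos: [0.6177, -0.1549, 0.1534]
tool_rot: [0.091, 0.996, 0.0, -0.0]
force: [-0.2, -0.7, 0.3]
finger_gap: 0.732
gripper_force: 50.0
[ 0.61783492 -0.1548607   0.15346798] 79.54251533961798
{'rect': array([ 597.1, -156.2,   60.2,   16.2,   78.2]), 'circ': array([ 596.5, -156. ,   61.4]), 'z': 70.3, 'n': 1725} {'rect': array([ 1. , -0. , 65.2, 64.2,  0. ]), 'circ': array([ 1.4, -0.4, 88.4]), 'z': 1.1, 'n': 25482}
```

View pics/w5.png

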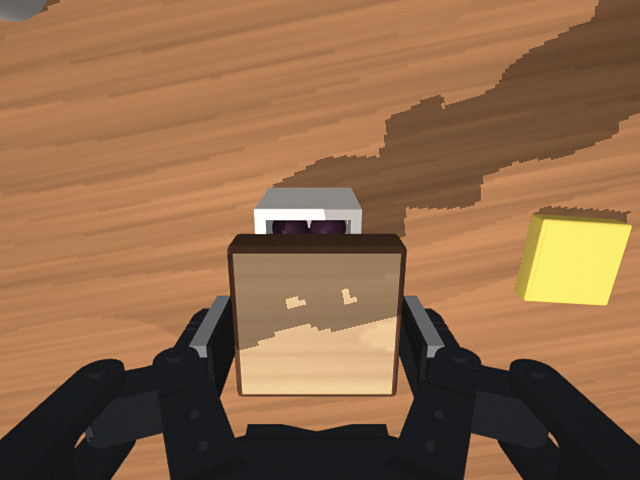

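```bash
python3 -m crank '[{"dp":[0.08,-0.167,-0.6],"angular":[0,0,-0.7]},{"dp":[0,0,-0.8],"angular":[0,0,0]},{"dp":[0,0,-0.5],"angular":[0,0,0]},{"dp":[0,0,-0.18],"angular":[0,0,0]},{"dp":[0,0,0],"angular":[0,0,0]},{"dp":[0,0,0],"angular":[0,0,0]},{"dp":[0,0,0],"angular":[0,0,0]}]'
python3 -c "
from h import *
for i in range(1): st=sense();M=R.from_quat(st['tool_rot']).as_matrix();print(st['tcp_pos'],np.degrees(np.arctan2(M[1,1],M[0,1])))"
```

```text
t: 19.45
tcp_pos: [0.6204, -0.1614, 0.0909]
tool_rot: [0.098, 0.995, -0.0, 0.0]
force: [-0.1, -0.4, -1.4]
finger_gap: 0.732
gripper_force: 50.0
[ 0.62040851 -0.16141752  0.09088428] 78.75939461965831
```

```bash
python3 -m crank '[{"dp":[0,0.04,-0.02],"angular":[0,0,0]},{"dp":[0,0,-0.02],"angular":[0,0,0]},{"dp":[0,0,0],"angular":[0,0,0]},{"dp":[0,0,0],"angular":[0,0,0]}]'
```

```text
t: 19.85
tcp_pos: [0.6203, -0.1603, 0.0899]
tool_rot: [0.098, 0.995, -0.0, 0.0]
force: [-0.1, 0.5, -0.5]
finger_gap: 0.731
gripper_force: 50.0
```

```bash
python3 -m crank '[{"dp":[0,0,-0.03],"angular":[0,0,0]},{"dp":[0,0,0],"angular":[0,0,0]},{"dp":[0,0,0],"angular":[0,0,0]}]'
```

```text
t: 20.15
tcp_pos: [0.6204, -0.1603, 0.0898]
tool_rot: [0.098, 0.995, -0.0, 0.0]
force: [-2.7, 0.5, 6.0]
finger_gap: 0.734
gripper_force: 50.6
```

```bash
python3 -m crank '[{"dp":[0,0,0],"angular":[0,0,0]},{"dp":[0,0,0],"angular":[0,0,0]},{"dp":[0,0,0],"angular":[0,0,0]}]' 0
python3 -m crank '[{"dp":[0,0,0.3],"angular":[0,0,0]},{"dp":[0,0,0.8],"angular":[0,0,0]},{"dp":[0,0,0.8],"angular":[0,0,0]},{"dp":[0,0,0.3],"angular":[0,0,0]},{"dp":[0,0,0],"angular":[0,0,0]},{"dp":[0,0,0],"angular":[0,0,0]}]' 0
python3 - <<'E'
from h import *
s,T,P=wrist(); print(sense()["tcp_pos"],fit(P,(.6195,-.16),.05,.082,.094),fit(P,(.6195,-.16),.05,.02,.068))
E
```

```text
t: 20.45
tcp_pos: [0.6202, -0.1603, 0.0887]
tool_rot: [0.098, 0.995, 0.0, -0.0]
force: [-0.2, 0.1, -0.4]
finger_gap: 1.005
gripper_force: 0.0
t: 21.05
tcp_pos: [0.6198, -0.1601, 0.1545]
tool_rot: [0.098, 0.995, 0.0, -0.0]
force: [-0.0, 0.7, -0.1]
finger_gap: 1.004
gripper_force: 0.0
[ 0.6194783  -0.15996015  0.15397243] {'rect': array([ 619.3, -160.2,   64.3,   64.2,  -11.2]), 'circ': array([ 619.2, -159.9,   88.3]), 'z': 88.7, 'n': 13378} {'rect': array([ 590. , -154.6,   60.1,    0.9,   79.5]), 'circ': array([ 590.2, -154.7,   60.1]), 'z': 44.2, 'n': 1241}
```

```bash
python3 -m crank '[{"dp":[0.03,0.5,0],"angular":[0,0,0]},{"dp":[0.07,0.95,0],"angular":[0,0,2]},{"dp":[0.07,0.95,0],"angular":[0,0,2]},{"dp":[0.07,0.95,0],"angular":[0,0,2]},{"dp":[0.07,0.95,0],"angular":[0,0,2]},{"dp":[0.07,0.95,0],"angular":[0,0,2]},{"dp":[0.07,0.95,0],"angular":[0,0,2]},{"dp":[0.07,0.95,0],"angular":[0,0,2]},{"dp":[0.07,0.95,0],"angular":[0,0,2]},{"dp":[0.07,0.95,0],"angular":[0,0,2]},{"dp":[0.07,0.95,0],"angular":[0,0,2]},{"dp":[0.03,0.7,0],"angular":[0,0,0]},{"dp":[0.03,0.5,0],"angular":[0,0,0]},{"dp":[0,0,0],"angular":[0,0,0]},{"dp":[0,0,0],"angular":[0,0,0]}]' 0
python3 - <<'E'
from h import *
s,T,P=wrist(); st=sense();M=R.from_quat(st["tool_rot"]).as_matrix();print(st["tcp_pos"],np.degrees(np.arctan2(M[1,1],M[0,1])))
for r in (.07,.09): print(fit(P,(.642,.176),r,.026,.034))
im=s["image"].astype(int); m=((im[...,2]-im[...,0])>15)&(abs(P[...,2]-.03)<.003)&(np.hypot(P[...,0]-.642,P[...,1]-.176)<.08)
m=cv2.morphologyEx(m.astype(np.uint8),cv2.MORPH_OPEN,np.ones((5,5)))>0
print(fit(np.where(m[...,None],P,np.nan),(.642,.176),.1,0,.1)); cv2.imwrite("pics/w6.png",s["image"])
E
```

```text
t: 22.6
tcp_pos: [0.6435, 0.1757, 0.1544]
tool_rot: [-0.077, 0.997, -0.0, -0.001]
force: [-0.4, 0.5, -0.3]
finger_gap: 1.003
gripper_force: 0.0
[0.64366483 0.1750869  0.15459494] 98.73460148913767
{'rect': array([640.8, 176.6, 109.6,  68.2,   8.9]), 'circ': array([641. , 176.8, 127.4]), 'z': 30.7, 'n': 15518}
{'rect': array([640.8, 176.6, 109.6,  68.2,   8.9]), 'circ': array([641. , 176.8, 127.4]), 'z': 30.7, 'n': 15518}
{'rect': array([641. , 176.6, 109.2,  68.1,   8.8]), 'circ': array([641. , 176.8, 127.4]), 'z': 30.7, 'n': 15375}
```

View pics/w6.png

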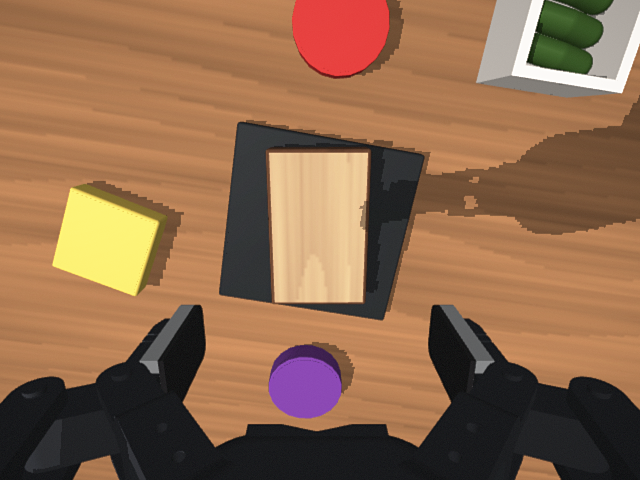

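```bash
python3 -m crank '[{"dp":[-0.13,0.04,-0.6],"angular":[0,0,0]},{"dp":[0,0,-0.95],"angular":[0,0,0]},{"dp":[0,0,-0.95],"angular":[0,0,0]},{"dp":[0,0,-0.95],"angular":[0,0,0]},{"dp":[0,0,-0.6],"angular":[0,0,0]},{"dp":[0,0,-0.2],"angular":[0,0,0]},{"dp":[0,0,0],"angular":[0,0,0]},{"dp":[0,0,0],"angular":[0,0,0]},{"dp":[0,0,0],"angular":[0,0,0]}]' 0
python3 -m crank '[{"dp":[0,0,0],"angular":[0,0,0]},{"dp":[0,0,0],"angular":[0,0,0]},{"dp":[0,0,0],"angular":[0,0,0]},{"dp":[0,0,0],"angular":[0,0,0]},{"dp":[0,0,0],"angular":[0,0,0]}]' 1 60
```

```text
t: 23.55
tcp_pos: [0.6413, 0.177, 0.0291]
tool_rot: [-0.076, 0.997, 0.0, 0.002]
force: [0.7, 0.1, -0.0]
finger_gap: 1.0
gripper_force: 0.0
t: 24.05
tcp_pos: [0.6411, 0.1772, 0.0293]
tool_rot: [-0.076, 0.997, 0.0, 0.001]
force: [-1.3, -0.3, 6.6]
finger_gap: 0.777
gripper_force: 68.9
```

```bash
python3 -m crank '[{"dp":[0,0,0.4],"angular":[0,0,0]},{"dp":[0,0,0.9],"angular":[0,0,0]},{"dp":[0,0,0.9],"angular":[0,0,0]},{"dp":[-0.4,0.3,0.9],"angular":[0,0,0]},{"dp":[-0.8,0.6,0.6],"angular":[0,0,-1.7]},{"dp":[-0.9,0.67,0],"angular":[0,0,-1.7]},{"dp":[-0.9,0.67,0],"angular":[0,0,-1.7]},{"dp":[-0.9,0.67,0],"angular":[0,0,-1.7]},{"dp":[-0.8,0.6,0],"angular":[0,0,-1.7]},{"dp":[-0.5,0.37,0],"angular":[0,0,0]},{"dp":[-0.27,0.19,0],"angular":[0,0,0]},{"dp":[0,0,0],"angular":[0,0,0]},{"dp":[0,0,0],"angular":[0,0,0]},{"dp":[0,0,0],"angular":[0,0,0]}]'
python3 - <<'E'
from h import *
s,T,P=wrist(); st=sense();M=R.from_quat(st["tool_rot"]).as_matrix();print(st["tcp_pos"],np.degrees(np.arctan2(M[1,1],M[0,1])))
print(fit(P,(.477,.299),.075,.044,.055),heldc(s,P,.001,.003)); cv2.imwrite("pics/w7.png",s["image"]);np.save("w7P.npy",P)
E
```

```text
t: 25.45
tcp_pos: [0.4774, 0.2985, 0.1386]
tool_rot: [-0.002, 1.0, 0.0, 0.001]
force: [0.3, -0.2, -0.8]
finger_gap: 0.775
gripper_force: 68.1
[0.47728154 0.29841903 0.13850063] 90.18069810145103
{'rect': array([428.8, 298.5,  64.1,  11.2, -89.6]), 'circ': array([429.1, 298.6,  64.6]), 'z': 50.4, 'n': 1607} {'rect': array([53.3, 17.9, 16.4,  2.6, 89.1]), 'circ': array([53.9, 17.9, 16.4]), 'z': -0.6, 'n': 329}
```

View pics/w7.png

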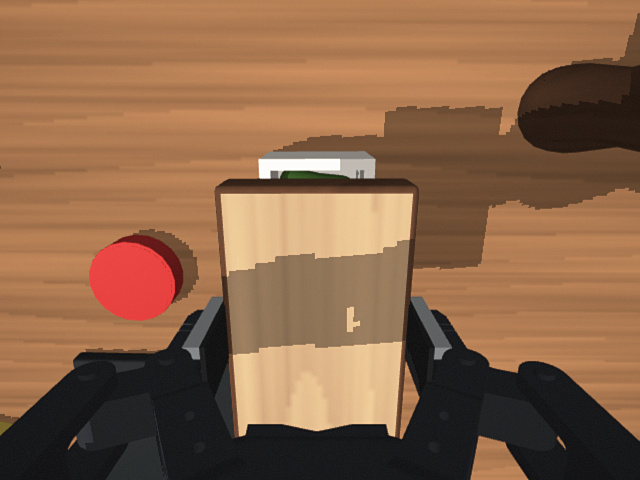

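```bash
python3 - <<'E'
from h import *
P=np.load("w7P.npy");st=sense();Q=(P-st["tcp_pos"])@R.from_quat(st["tool_rot"]).as_matrix()
im=cv2.imread("pics/w7.png").astype(int)
m=(abs(Q[...,0])<.07)&(abs(Q[...,1])<.036)&(abs(Q[...,2]-.004)<.008)&(im[...,2]-im[...,0]>15)
m=cv2.morphologyEx(m.astype(np.uint8),cv2.MORPH_OPEN,np.ones((5,5)))>0
k=Q[m]; A=np.c_[k[:,:2],np.ones(len(k))]; c,*_=np.linalg.lstsq(A,k[:,2],rcond=None)
res=k[:,2]-A@c; k=k[abs(res)<.002]
print("plane",c, "xmax",np.sort(k[:,0])[[-1,-50]],"y",np.percentile(k[:,1],[.2,99.8]),cv2.minAreaRect((k[:,:2]*1000).astype(np.float32)))
E
```

```text
plane [ 0.00746034 -0.00030119 -0.00146139] xmax [0.05477919 0.0544936 ] y [-0.0333398  0.0334925] ((3.1977386474609375, -0.025913238525390625), (103.21228790283203, 68.0120620727539), 0.11281467229127884)
```

```bash
python3 -m crank '[{"dp":[-0.04,0,-0.6],"angular":[0,0,0]},{"dp":[0,0,-0.9],"angular":[0,0,0]},{"dp":[0,0,-0.6],"angular":[0,0,0]},{"dp":[0,0,-0.2],"angular":[0,0,0]},{"dp":[0,0,-0.05],"angular":[0,0,0]},{"dp":[0,0,0],"angular":[0,0,0]},{"dp":[0,0,0],"angular":[0,0,0]},{"dp":[0,0,0],"angular":[0,0,0]}]'
```

```text
t: 26.3
tcp_pos: [0.4754, 0.2992, 0.0688]
tool_rot: [-0.002, 1.0, 0.0, 0.001]
force: [-0.8, -1.2, -0.4]
finger_gap: 0.776
gripper_force: 68.1
```

```bash
python3 -m crank '[{"dp":[0.03,-0.02,-0.03],"angular":[0,0,0]},{"dp":[0,0,-0.02],"angular":[0,0,0]},{"dp":[0,0,0],"angular":[0,0,0]},{"dp":[0,0,0],"angular":[0,0,0]}]'
```

```text
t: 26.7
tcp_pos: [0.4761, 0.2985, 0.0672]
tool_rot: [-0.002, 1.0, 0.0, 0.001]
force: [-0.7, -0.7, 5.5]
finger_gap: 0.771
gripper_force: 68.7
```

Contact. Release, retreat, and check everything.

```bash
python3 -m crank '[{"dp":[0,0,0],"angular":[0,0,0]},{"dp":[0,0,0],"angular":[0,0,0]},{"dp":[0,0,0],"angular":[0,0,0]}]' 0
python3 -m crank '[{"dp":[0,0,0.3],"angular":[0,0,0]},{"dp":[0,0,0.8],"angular":[0,0,0]},{"dp":[0,0,0.9],"angular":[0,0,0]},{"dp":[0,0,0.9],"angular":[0,0,0]},{"dp":[0,0,0.5],"angular":[0,0,0]},{"dp":[0,0,0],"angular":[0,0,0]},{"dp":[0,0,0],"angular":[0,0,0]}]' 0
python3 - <<'E'
from h import *
s,T,P=wrist(); print(sense()["tcp_pos"],fit(P,(.477,.299),.075,.06,.075),fit(P,(.477,.299),.075,.02,.048))
s=vision.snapshot("top");cv2.imwrite("pics/top2.png",s["image"])
E
```

```text
t: 27.0
tcp_pos: [0.4755, 0.2984, 0.0662]
tool_rot: [-0.002, 1.0, -0.0, -0.0]
force: [-0.1, -0.4, -1.0]
finger_gap: 1.002
gripper_force: 0.0
t: 27.7
tcp_pos: [0.4755, 0.2984, 0.1687]
tool_rot: [-0.002, 1.0, 0.0, 0.0]
force: [-1.1, 1.2, -0.3]
finger_gap: 1.004
gripper_force: 0.0
[0.47508398 0.29821096 0.16797342] {'rect': array([4.763e+02, 2.987e+02, 1.102e+02, 6.820e+01, 3.000e-01]), 'circ': array([476.3, 298.6, 127.3]), 'z': 68.7, 'n': 18363} {'rect': array([ 4.234e+02,  2.984e+02,  6.400e+01,  3.000e-01, -8.960e+01]), 'circ': array([423.5, 298.5,  64. ]), 'z': 27.7, 'n': 178}
```

```bash
python3 -m crank '[{"dp":[0.5,-0.5,0.5],"angular":[0,0,0]},{"dp":[0.8,-0.9,0.8],"angular":[0,0,0]},{"dp":[0.8,-0.9,0.8],"angular":[0,0,0]},{"dp":[0.8,-0.9,0],"angular":[0,0,0]},{"dp":[0.5,-0.5,0],"angular":[0,0,0]},{"dp":[0,0,0],"angular":[0,0,0]},{"dp":[0,0,0],"angular":[0,0,0]}]' 0
python3 - <<'E'
from h import *
s=vision.snapshot("scene");cv2.imwrite("pics/scene2.png",s["image"][100:400])
s=vision.snapshot("top");P=cloud(s,s["pose"])
for n,c,z,r in [("small",(.446,.013),.078,.05),("large",(.423,-.315),.098,.06),("square",(.619,-.16),.088,.06),("obl",(.477,.299),.068,.08),("mill",(.397,.454),.153,.05),("jar",(.465,-.485),.1,.06)]: print(n,fit(P,c,r,z-.007,z+.012))
E
```

```text
t: 28.5
tcp_pos: [0.5764, 0.1874, 0.2297]
tool_rot: [-0.002, 1.0, 0.0, -0.002]
force: [-0.4, 0.0, 0.4]
finger_gap: 1.001
gripper_force: 0.0
small {'rect': array([446.7,  14.4,  39.2,  38.9, -89.5]), 'circ': array([446. ,  13.9,  41.2]), 'z': 77.5, 'n': 198}
large {'rect': array([ 423.8, -314.6,   58.5,   58.1,   89.4]), 'circ': array([ 423.9, -314.9,   60.3]), 'z': 97.5, 'n': 439}
square {'rect': array([ 619.8, -159.2,   64.7,   64.2,   78.4]), 'circ': array([ 619.8, -159.3,   87. ]), 'z': 87.0, 'n': 594}
obl {'rect': array([524.3, 298.6,  67.9,  13.7, -88.3]), 'circ': array([524.7, 298.9,  68.5]), 'z': 68.2, 'n': 114}
mill {'rect': array([396.5, 453.7,  35.2,  33.7,  27.2]), 'circ': array([395. , 453.6,  38.9]), 'z': 156.8, 'n': 171}
jar {'rect': array([ 466.9, -486.1,   57.5,   55.9,  -89.5]), 'circ': array([ 465.8, -485.8,   59.6]), 'z': 98.8, 'n': 417}
```

View pics/scene2.png

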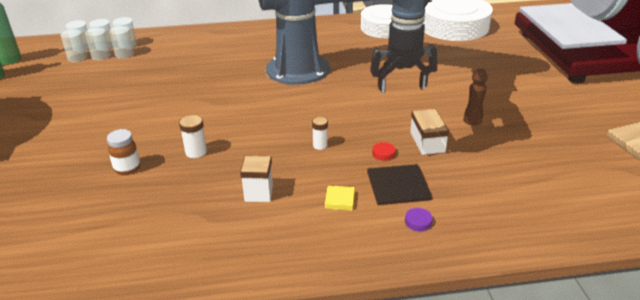

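The scene view shows all four pots covered: large (193,135), small (320,132), square (257,178) and oblong (429,130). The slate at (399,184) is empty. The mill and jar are unmoved, and the red, yellow and purple pieces stand where they were.

```bash
python3 -c "
from station import order
print(order.sign_off())"
```

```text
the job is handed in; nothing more can be done
None
```

I covered all four pots with their own lids, flat, aligned and centred to within about 2 mm by camera; pots, mill and jar stayed in place, and I handed the job in at about 28.6 s of the 112 s allowed.

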